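# Clamp the bench block for hammering

### The arm

A 6-joint arm with a two-finger parallel gripper is mounted at the origin on the work surface. World frame = base frame: x ahead of the robot, y to its left, z up, the work surface at z = 0. Lengths are in mm, angles in rad, forces in N, time in s.
With the tool pointing down it reaches from about 275 to 750 mm from the base axis. Payload 10.2 kg.
Tool frame: the origin (TCP) lies at the very end of the fingers, on their centre line; the grasp point (between the pads) lies 19 mm behind it; z points along the fingers, y is the direction in which the jaws open and shut (so a half turn about z gives the same grasp; the last joint's range is limited). The gripper opens to 85 mm and grips with 20 to 120 N. Pads are 22 mm wide; open, the fingers measure 114 mm over their backs; the gripper's body (76 mm by 85 mm) begins 54 mm behind the grasp point. The pads swing forward as they close: fully open they stand 13 mm farther back than shut.
Start: joints at [0.894, 0.313, 1.498, -0, 1.331, -0.223], TCP at [230.165, 471.864, 231.294] pointing down, gripper open.
Joint ranges: [-2.94, 2.94], [-0.97, 2.17], [0.19, 2.56], [-1.23, 4.37], [0.02, 3.11], [-2.88, 2.88]. Speed limits (rad/s): [2.39, 2.39, 3.01, 3.14, 3.14, 3.14].

### API

Orientations are given as a rotation vector (axis times angle).
In Python, from station import r, vision, job gives the robot as it stands. The module is installed in compiled form; this text tells all that it offers.
- The arm moves only by the shell command python3 -m pendant 'ROWS' [FORCE]. ROWS is JSON, a list that holds one entry, the list of rows, each a list of 7 numbers: the shift along the tool's x, y, z in cm, then the turn, a rotation vector about the tool's x, y, z in rad, then the closure, from -1 (fully open) to 1 (shut), so that 0 is half open. A call has 1 to 8 rows; each row is the pose to reach, as a shift and turn from the pose commanded when the call began, along the tool's axes at that moment; what a row does not reach only later rows make up. A row lasts 1/10 s, in which the tool goes at most 50 mm and 8.59 degrees, less where a joint would pass 70% of its speed; a pose out of reach is approached as far as the arm can. A call with a gripper value outside its range is refused whole. The fingers move at their own pace and stop on an object; FORCE is the grip in N (left out, the last holds). Time passes only in rows, so rows that repeat a pose let the fingers close. It gives the time, the measured TCP pose, the force and the opening at its end, in the units of the state.
- r.read_state(): the state, without advancing time (a new reading comes with each control period).
- vision.read_camera(name): name is "scene" or "top" or "wrist"; returns (picture, depth): 480x640x3 uint8, blue, green, red; 480x640 float32, mm along the optical axis (not along the pixel's ray), 0 where there is no reading.
- vision.camera_info(name): a dict with "intrinsics" (3x3 intrinsics, pixels), "T" (4x4, takes a point from camera to world coordinates); the wrist camera has in their place "tool_from_camera" (4x4, takes a point from camera to tool coordinates, whose origin is the TCP and whose axes are the flange's). Camera axes: x right, y down, z forward; pixel columns grow to the right and rows downward; lengths in mm; the calibration is good to about 2 mm. A picture is of the moment at which its call begins: read the wrist's pose just before it. camera_info takes no time and is no camera call.
- job.close_job(): hands the job in, once; it reports no verdict.
The state is a dict: "t": time; "joint_positions": joint angles; "joint_velocities": joint speeds; "tau": joint torques, N m; "tool_pos": TCP position; "tool_rot": TCP orientation; "contact_force": force on the tool from outside, world axes, zero at the start; "moment": the same for the moment, N m; "gripper_width": finger opening in mm.
Only numpy, scipy, OpenCV 4.12 (cv2) and the standard library are available. Lean on these libraries where they do the work, as an engineer would, in place of code of your own. Each camera call takes 0.05 s, during which the arm holds its last target.

### The job

Slide the steel-topped bench block endways under the foot of the hold-down clamp until its end is square against the stop fence and it is centred on the fence. Then screw the clamp down with its T-handle (clockwise from above) until you feel it bite on the block, and from there give it one more quarter turn, no more. Leave the block clamped, let go, and leave the other things on the table where they are.

Things in the scene. Friction and masses are not known exactly. Their poses are not given: they have to be found in the camera images.
- block: bench block, 150 x 80 mm, 24 mm high, about 0.85 kg: a 9 mm bright steel plate on a 15 mm black rubber base. Origin at the centre of its underside; x along its 150 mm length (+x end goes to the fence), y across, z up. Loose on the table.
- block_front (a point): middle of the block's fence-side end face: 75 mm along the block's +x from its centre, 12 mm above its underside
- fence: fixed dark steel clamp base. Origin on the table under the screw axis; block comes in along +x, y runs along the fence, z up. Fence bar: y -60 to +60 mm, 20 mm high, face at x = +35 mm; behind it a 10 mm plate to x = 150 mm. No side guides, table free around. Seated, the block's end touches the fence face, centre line on y = 0, near end at x = -115 mm
- stop_face (a point): middle of the fence's face, at its top edge, 20 mm above the table; axes as fence
- head: grey clamp head: 36 mm column behind the fence (x 72 to 108 mm) and an overhead arm 36 mm wide (44 mm at the screw), ending at x = -22 mm, underside 57 to 67 mm and top 88 to 94 mm above the table. Origin and axes as fence, but its height setting varies by up to 3 mm, so the foot's height above the block varies too
- bar_mid (a point): centre of the T-handle, on the vertical screw axis, 121 to 124 mm above the table. A level steel bar, 13 mm thick, 130 mm long over the 20 mm black balls at its ends, through a dark hub (34 mm across, 14 mm above and below the bar). It keeps its height as it turns, is 27 mm clear above the clamp arm, and can be pushed round by one end from the side
- bar_end (a point): centre of the ball at one end of the bar, 55 mm from bar_mid; the other end is opposite. Shows the bar's direction.
- knob (a joint): T-handle angle, rad; grows clockwise seen from above and lowers the foot 2.5 mm per rad. Starts at 0.8 to 2.0. Turns against a steady 0.06 N m (1.3 N at 45 mm from the axis). When the foot bites, 0.8 to 3.2 rad from the start, the torque climbs within some 0.15 rad to about 0.3 N m, then to some 0.6 N m a quarter turn (1.57 rad) later. Stays where it is left
- foot (a joint): travel of the sprung foot (a round steel pad 38 mm across on the screw) up into the screw, m; 0 while the foot hangs free, and 2.5 mm for each rad the handle is turned past the bite, so about 0.0039 after a quarter turn
- hammer: bystander: hammer, 260 mm long, lying flat, origin under it
- pliers: bystander: flat pliers 125 mm long with blue handles
- bottle: bystander: white plastic bottle, 60 mm across, 160 mm high
- ringbox: bystander: small black box, 60 x 60 x 40 mm
Mind the look-alikes: they are no part of the job. Leave any pink or purple look-alike of the block alone.

How it is judged (in metres and radians):
On the way, in this order (a step that is already met when the one before it is completed fails the run):
1. the block is against the fence, square and centred, with the clamp foot still clear of it (x of block_front in the frame of stop_face above -0.007 m and y of block_front in the frame of stop_face between -0.012 and 0.012 m and angle between the x axis of block and the x axis of fence, either way round below 0.1 rad and angle between block's own z axis and vertical below 0.06 rad and value of joint foot below 0.0004 m), for 0.2 s.
2. the foot has bitten on the seated block (x of block_front in the frame of stop_face above -0.007 m and y of block_front in the frame of stop_face between -0.012 and 0.012 m and angle between the x axis of block and the x axis of fence, either way round below 0.1 rad and angle between block's own z axis and vertical below 0.06 rad and value of joint foot above 0.0008 m), for 0.1 s.
At the end, for the whole second after the job is handed in: block flat, its end against the fence (within 7 mm), centred within 12 mm, square within 0.10 rad; clamp tightened a quarter turn past the bite: sprung foot pushed in 2.7 to 5.2 mm (about 65 to 120 degrees past the bite); all at rest (x of block_front in the frame of stop_face above -0.007 m and y of block_front in the frame of stop_face between -0.012 and 0.012 m and angle between the x axis of block and the x axis of fence, either way round below 0.1 rad and angle between block's own z axis and vertical below 0.06 rad and value of joint foot between 0.0027 and 0.0052 m and linear speed of block below 0.02 m/s and velocity of joint knob below 0.1 rad/s); the robot touches nothing.
It fails at once if the clamp is overtightened: foot pushed in more than 6 mm (value of joint foot above 0.006 m).
It fails at once if the hammer is moved more than 30 mm (distance of hammer from where it was at the start of the episode above 0.03 m).
It fails at once if the pliers is moved more than 30 mm (distance of pliers from where it was at the start of the episode above 0.03 m).
It fails at once if the bottle is moved more than 30 mm (distance of bottle from where it was at the start of the episode above 0.03 m).
It fails at once if the little box is moved more than 30 mm (distance of ringbox from where it was at the start of the episode above 0.03 m).
It also fails if it takes over 70 s, if anything falls off the work surface, if the arm or the gripper's body presses on something with over 40 N, if the wrist force passes 120 N, or if a joint passes its speed limit or range.

## Working session

There is one attempt and no reset: what is moved stays moved. The work goes in short steps, Python scripts to look and compute and a shell command to move; the robot and the scene stay as the last step left them, time stands still between calls to the robot, and variables do not carry over. Pictures are saved under pics/ and viewed, and the job is handed in when it is done.

```bash
mkdir -p pics; python3 - <<'E'
from station import r, vision, job
import cv2,numpy as np
s=r.read_state(); print(s)
for n in ("scene","top"):
    p,d=vision.read_camera(n); cv2.imwrite(f"pics/{n}0.png",p); np.save(f"pics/{n}0.npy",d); print(n,vision.camera_info(n))
print(vision.camera_info("wrist"))
E
```

```text
{'t': 0.0, 'joint_positions': array([ 8.93606941e-01,  3.13462286e-01,  1.49844968e+00,  2.77518274e-05,
        1.33100136e+00, -2.23393802e-01]), 'joint_velocities': array([-0.00113842, -0.00231671,  0.00060869,  0.00117216, -0.00028721,
       -0.00121515]), 'tau': array([ 3.34460337e-04, -4.12258744e+01, -2.59751487e+01, -1.38739788e-04,
        3.98849414e-03, -2.03260163e-05]), 'tool_pos': array([229.9840276 , 471.65581141, 230.72405037]), 'tool_rot': array([-7.06595081e-01, -3.06048374e+00,  1.84894191e-03]), 'contact_force': array([ 0.53542122,  0.56847351, -0.14425444]), 'moment': array([ 0.00704487, -0.00122376,  0.031328  ]), 'gripper_width': 85.30580329429186}
scene {'intrinsics': array([[453.14146657,   0.        , 318.29384819],
       [  0.        , 453.14146657, 234.97241695],
       [  0.        ,   0.        ,   1.        ]]), 'T': array([[ 7.26402408e-01,  4.61463744e-01, -5.09304187e-01,
         1.13330165e+03],
       [ 6.86995131e-01, -5.08486907e-01,  5.19113432e-01,
        -6.74727780e+02],
       [-1.94224830e-02, -7.26974744e-01, -6.86389459e-01,
         
[... 456 characters left out ...]
    [ 1.31005552e-03, -2.27368307e-01, -9.73807957e-01,
         1.21435050e+03],
       [ 0.00000000e+00,  0.00000000e+00,  0.00000000e+00,
         1.00000000e+00]])}
{'intrinsics': array([[428.61317741,   0.        , 316.4490494 ],
       [  0.        , 428.61317741, 242.28846644],
       [  0.        ,   0.        ,   1.        ]]), 'tool_from_camera': array([[ 8.84307846e-04, -9.52620167e-01, -3.04161199e-01,
         7.68146772e+01],
       [ 9.99999595e-01,  8.92638566e-04,  1.11657858e-04,
        -9.49135537e-02],
       [ 1.65138489e-04, -3.04161175e-01,  9.52620571e-01,
        -1.41215878e+02],
       [ 0.00000000e+00,  0.00000000e+00,  0.00000000e+00,
         1.00000000e+00]])}
```

View pics/scene0.png

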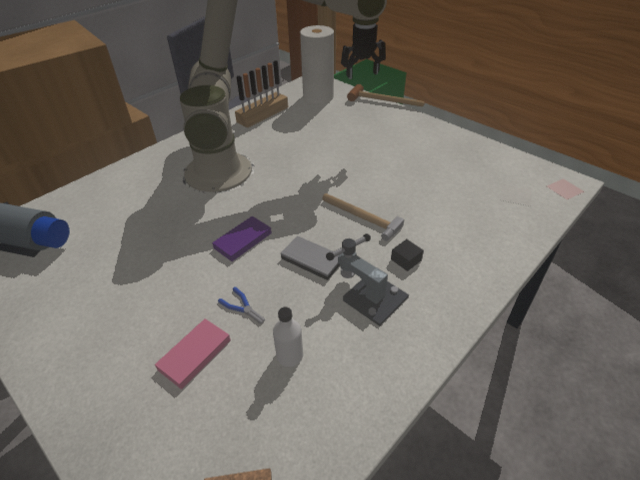

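View pics/top0.png

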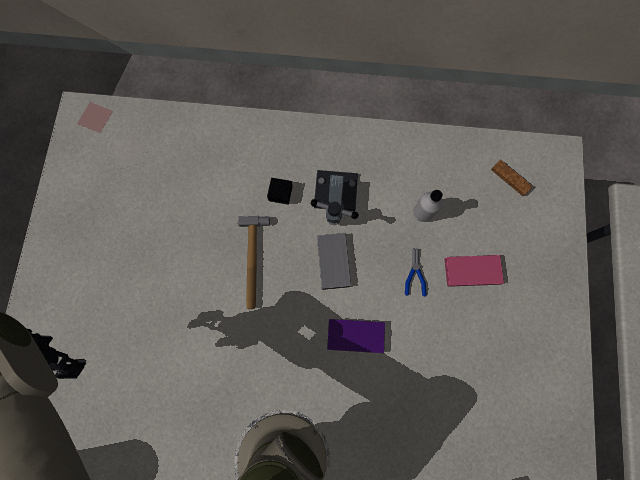

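Block (top camera) is at about (335,261), the clamp at (336,195), with bar balls at (314,203) and (355,214). Enlarging this area.

```bash
python3 - <<'E'
import cv2
p=cv2.imread("pics/top0.png")
cv2.imwrite("pics/top0c.png",cv2.resize(p[160:300,260:400],None,fx=5,fy=4.28*1,interpolation=cv2.INTER_CUBIC)[:600] if 0 else cv2.resize(p[160:300,260:400],(595,595),interpolation=cv2.INTER_CUBIC))
p=cv2.imread("pics/scene0.png")
cv2.imwrite("pics/scene0c.png",cv2.resize(p[220:330,270:430],(800,550),interpolation=cv2.INTER_CUBIC))
E
```

```text
(no output)
```

View pics/top0c.png

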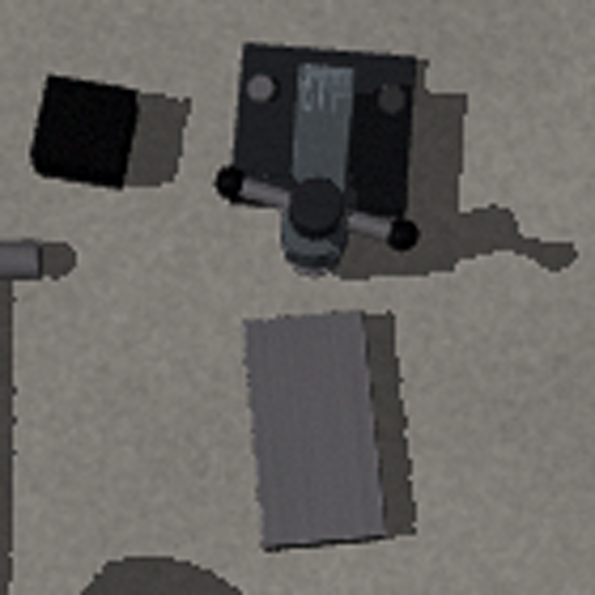

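View pics/scene0c.png

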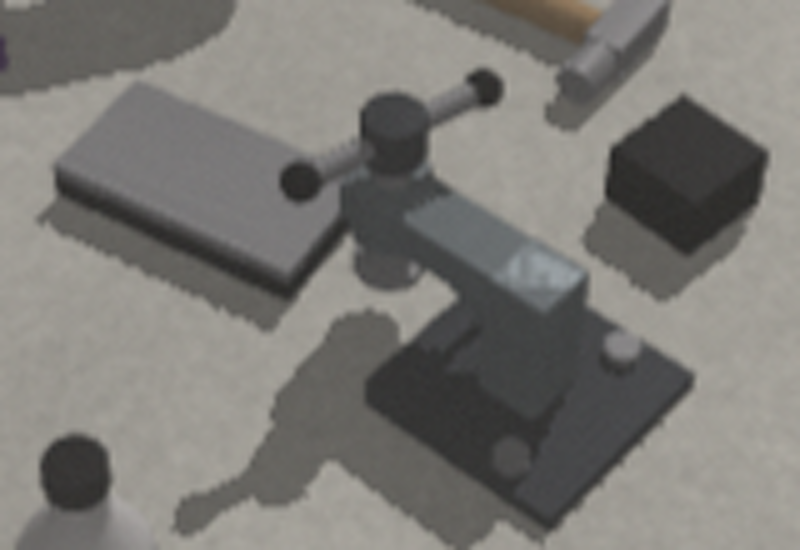

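Crop (×4.25): block top corners (246,321),(362,312),(385,537),(264,546). Plate back corners (246,43),(418,57). Balls (230,184),(403,234), hub top (317,207). The little box lies left of the clamp.

```bash
cat > h.py <<'E'
import numpy as np, cv2
from scipy.spatial.transform import Rotation as R
def ray(K,T,uv,z):
    d=np.linalg.inv(K)@np.array([uv[0],uv[1],1.]); d=T[:3,:3]@d; o=T[:3,3]
    return o+d*(z-o[2])/d[2]
def proj(K,T,P):
    c=np.linalg.inv(T)@np.append(P,1); q=K@c[:3]; return q[:2]/q[2]
def wristT(ci,s):
    T=np.eye(4); T[:3,:3]=R.from_rotvec(s['tool_rot']).as_matrix(); T[:3,3]=s['tool_pos']
    return T@ci['tool_from_camera']
E
python3 - <<'E'
from h import *
from station import r,vision
ci=vision.camera_info("top");K,T=ci['intrinsics'],ci['T']
def f(x,y,z):
    p=ray(K,T,(260+x/4.25-.4,160+y/4.25-.4),z); return p.round(1)
b=[f(*q,24) for q in [(246,321),(362,312),(385,537),(264,546)]]
print("block",b,np.mean(b,0)); 
fr=(b[0]+b[1])/2-(b[2]+b[3])/2; print(np.linalg.norm(fr),np.degrees(np.arctan2(fr[1],fr[0])), np.linalg.norm(b[0]-b[1]))
g=[f(246,43,10),f(418,57,10),f(233,203,20),f(408,213,20)];print("base",g, np.linalg.norm(g[0]-g[1]))
for a,bb in((g[1],g[0]),(g[3],g[2])):
    v=a-bb; print("fence xdir deg",np.degrees(np.arctan2(v[1],v[0]))+90)
print("balls",f(230,184,122.5),f(403,234,122.5),"hub",f(317,207,136.5))
p=f(320,48,10)
for n,(u,v,z) in dict(hammerhead=(8,260,15),).items(): print(n,f(u,v,z))
for q in [(48,75),(138,90),(125,188),(33,165)]: print("box",f(*q,40))
E
```

```text
block [array([590.9, -33.1,  24. ]), array([ 604.1, -108.7,   24. ]), array([ 457.4, -135.7,   24. ]), array([444.4, -58.9,  24. ])] [524.2 -84.1  24. ]
148.9581149182548 10.208516439057624 76.74372938553351
base [array([790.8, -13.5,  10. ]), array([ 791.6, -132.6,   10. ]), array([672.1, -16.4,  20. ]), array([ 676.1, -133.9,   20. ])] 119.10268678749442
fence xdir deg 0.3848525127319533
fence xdir deg 1.9497416721068817
balls [652.9 -18.6 122.5] [ 631.  -127.   122.5] hub [638.9 -73.2 136.5]
hammerhead [619.9 129.8  15. ]
box [743.6 114.9  40. ]
box [738.6  53.7  40. ]
box [669.6  54.7  40. ]
box [679.8 117.2  40. ]
```

```bash
cat >> h.py <<'E'
def plan(s,pos,yaw_y):
    """rows' shift (cm) and turn to reach TCP pos with tool down, tool y at yaw_y deg"""
    R0=R.from_rotvec(s['tool_rot']).as_matrix()
    a=np.radians(yaw_y); y=np.array([np.cos(a),np.sin(a),0]); z=np.array([0,0,-1.]); x=np.cross(y,z)
    R1=np.column_stack([x,y,z])
    d=R0.T@(np.array(pos)-s['tool_pos'])/10
    return d.round(2), R.from_matrix(R0.T@R1).as_rotvec().round(3)
def yawy(s):
    y=R.from_rotvec(s['tool_rot']).as_matrix()[:,1]; return np.degrees(np.arctan2(y[1],y[0]))
E
python3 - <<'E'
from h import *
from station import r
s=r.read_state(); print(yawy(s)); print(plan(s,[470,-92,230],100.2))
E
```

```text
63.997982706387035
(array([-46.28, -40.14,   0.11]), array([-0.001, -0.001, -0.632]))
```

```bash
python3 -m pendant '[[[-46.3,-40.1,0.1,0,0,-0.632,-1],[-46.3,-40.1,0.1,0,0,-0.632,-1],[-46.3,-40.1,0.1,0,0,-0.632,-1],[-46.3,-40.1,0.1,0,0,-0.632,-1],[-46.3,-40.1,0.1,0,0,-0.632,-1],[-46.3,-40.1,0.1,0,0,-0.632,-1],[-46.3,-40.1,0.1,0,0,-0.632,-1],[-46.3,-40.1,0.1,0,0,-0.632,-1]]]' 40
python3 - <<'E'
from h import *
from station import r
s=r.read_state(); print(s['t'],yawy(s)); print(plan(s,[470,-92,230],100.2))
E
```

```text
t: 0.9
tool_pos: [376.7, 129.0, 230.9]
tool_rot: [-0.28, 3.129, 0.0]
contact_force: [0.7, 0.5, -0.3]
gripper_width: 85.4
0.9 100.22139265184653
(array([ -5.26, -23.41,   0.09]), array([0., 0., 0.]))
```

```bash
python3 -m pendant '[[[-5.3,-23.4,0,0,0,0,-1],[-5.3,-23.4,0,0,0,0,-1],[-5.3,-23.4,0,0,0,0,-1],[-5.3,-23.4,0,0,0,0,-1],[-5.3,-23.4,0,0,0,0,-1],[-5.3,-23.4,0,0,0,0,-1]]]'
python3 - <<'E'
from h import *
from station import r,vision
s=r.read_state(); print(s['tool_pos'],yawy(s))
p,d=vision.read_camera("wrist"); cv2.imwrite("pics/w1.png",p); np.save("pics/w1.npy",d)
ci=vision.camera_info("wrist"); np.save("pics/w1T.npy",wristT(ci,s))
E
```

```text
t: 1.5
tool_pos: [471.0, -93.7, 230.1]
tool_rot: [0.273, -3.129, 0.0]
contact_force: [1.0, 0.3, -1.2]
gripper_width: 85.2
[470.99540397 -93.68781266 230.05104385] 99.95840561723993
```

View pics/w1.png

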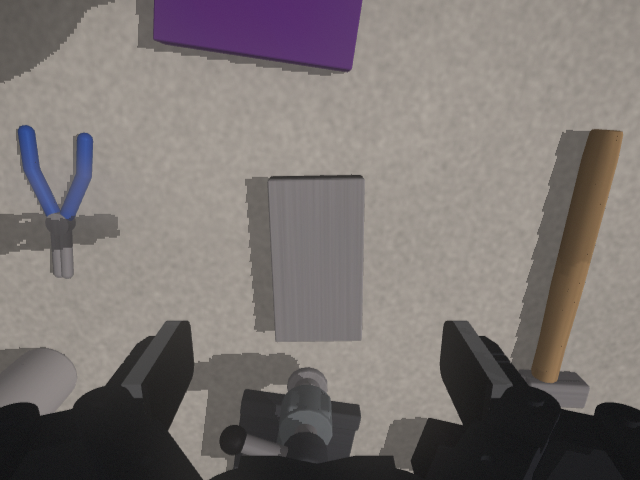

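Wrist picture: block top corners at (269,178), (363,177), (362,340), (275,341). Clamp foot/arm at (307,390), fence bar front edge roughly (243,393)–(360,405).

```bash
python3 - <<'E'
from h import *
p=cv2.imread("pics/w1.png")
cv2.imwrite("pics/w1a.png",cv2.resize(p[160:360,220:420],(600,600),interpolation=cv2.INTER_CUBIC))
cv2.imwrite("pics/w1b.png",cv2.resize(p[340:480,200:400],(800,560),interpolation=cv2.INTER_CUBIC))
E
```

```text
(no output)
```

View pics/w1a.png

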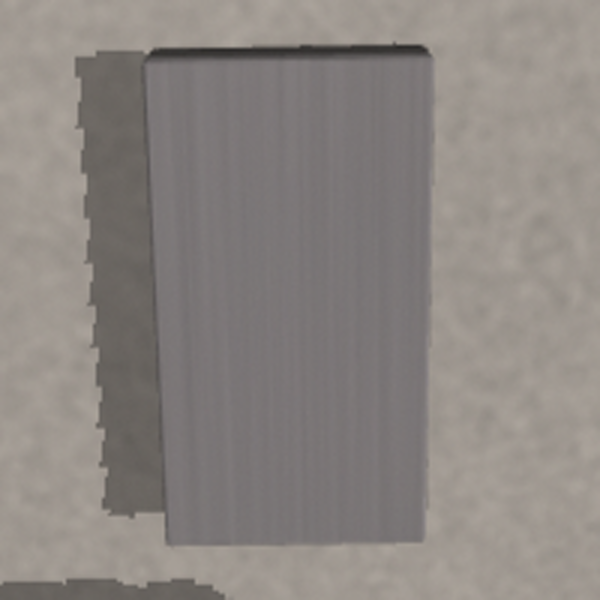

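View pics/w1b.png

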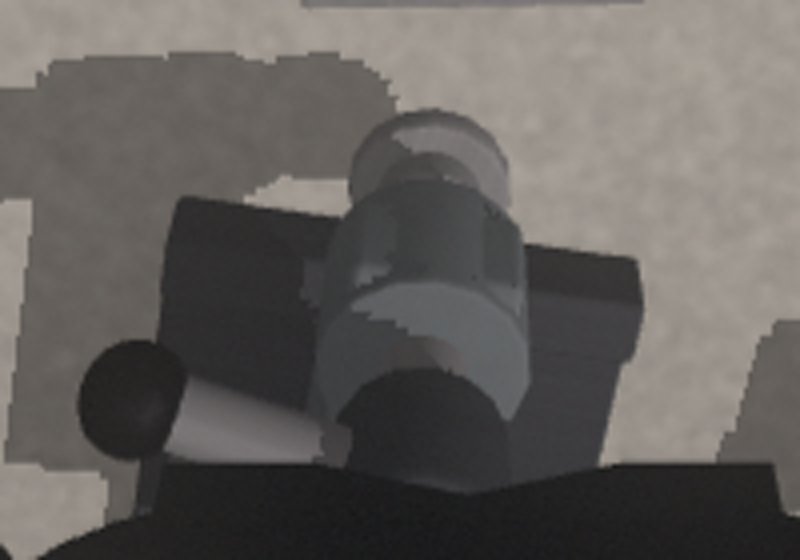

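```bash
python3 - <<'E'
from h import *
from station import vision
K=vision.camera_info("wrist")['intrinsics'];T=np.load("pics/w1T.npy")
b=[ray(K,T,(220+x/3-.33,160+y/3-.33),24) for x,y in [(147,57),(433,55),(426,543),(168,545)]]
c=np.mean(b,0); fr=(b[2]+b[3]-b[0]-b[1])/2; print("block",np.round(b,1),c.round(1),np.linalg.norm(fr),np.degrees(np.arctan2(fr[1],fr[0])))
g=[ray(K,T,(200+x/4-.4,340+y/4-.4),0) for x,y in [(178,197),(638,260)]]
v=g[1]-g[0];print("fence bottom",np.round(g,1),np.linalg.norm(v),np.degrees(np.arctan2(v[1],v[0]))-90, np.mean(g,0))
print("ball", ray(K,T,(200+133/4,340+400/4),122.5))
E
```

```text
block [[ 457.5 -136.2   24. ]
 [ 443.6  -60.1   24. ]
 [ 590.2  -31.3   24. ]
 [ 604.7 -108.8   24. ]] [524.  -84.1  24. ] 149.55611533934066 10.824288354478933
fence bottom [[ 679.1 -132.7    0. ]
 [ 677.4  -13.2    0. ]] 119.43944132192844 0.7949063622705523 [ 6.78240438e+02 -7.29568723e+01  2.84217094e-14]
ball [ 629.55406991 -126.72467655  122.5       ]
```

```bash
python3 - <<'E'
from h import *
from station import r
s=r.read_state(); print(plan(s,[484.7,-91.4,50],100.5))
E
```

```text
(array([-1.45, -0.26, 18.01]), array([ 0.001, -0.001, -0.008]))
```

```bash
python3 -m pendant '[[[-1.45,-0.25,6,0,0,-0.008,-1],[-1.45,-0.25,12,0,0,-0.008,-1],[-1.45,-0.25,15,0,0,-0.008,-1],[-1.45,-0.25,18,0,0,-0.008,-1],[-1.45,-0.25,18,0,0,-0.008,-1],[-1.45,-0.25,18,0,0,-0.008,-1]]]'
python3 - <<'E'
from h import *
from station import r,vision
s=r.read_state(); print(s['tool_pos'],yawy(s),plan(s,[484.7,-91.4,5],100.5))
p,d=vision.read_camera("wrist"); cv2.imwrite("pics/w2.png",p)
E
```

```text
t: 2.15
tool_pos: [485.1, -89.3, 51.9]
tool_rot: [-0.293, 3.127, -0.0]
contact_force: [0.2, 0.3, 0.6]
gripper_width: 85.5
[485.13608657 -89.28104392  51.89595788] 100.72137708348932 (array([ 0.08, -0.2 ,  4.69]), array([-0.   ,  0.   ,  0.004]))
```

View pics/w2.png

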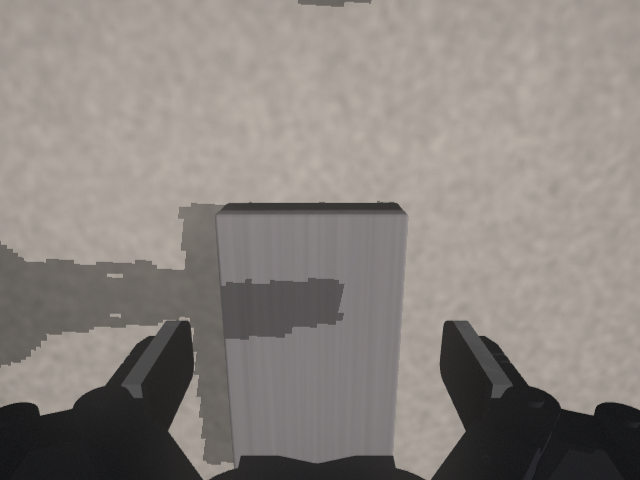

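Fingers at columns 191/441 (centre 316), block centred at about 313 and square to the tool: about 1.5 mm to shift. Descending.

```bash
python3 -m pendant '[[[0.05,-0.16,1.5,0,0,0.002,-1],[0.05,-0.16,3,0,0,0.002,-1],[0.05,-0.16,4,0,0,0.002,-1],[0.05,-0.16,4.7,0,0,0.002,-1],[0.05,-0.16,4.7,0,0,0.002,-1]]]'
python3 - <<'E'
from h import *
from station import r,vision
s=r.read_state(); print(s['tool_pos'],yawy(s),s['contact_force'])
p,d=vision.read_camera("scene"); cv2.imwrite("pics/s3.png",cv2.resize(p[170:330,230:430],(750,600),interpolation=cv2.INTER_CUBIC))
p,d=vision.read_camera("wrist"); cv2.imwrite("pics/w3.png",p)
E
```

```text
t: 2.7
tool_pos: [484.8, -91.5, 4.0]
tool_rot: [-0.289, 3.128, -0.0]
contact_force: [-0.4, 0.3, 0.5]
gripper_width: 85.1
[484.7812891  -91.47537602   4.03608171] 100.56021561149338 [-0.38134441  0.27166556  0.51942005]
```

View pics/s3.png

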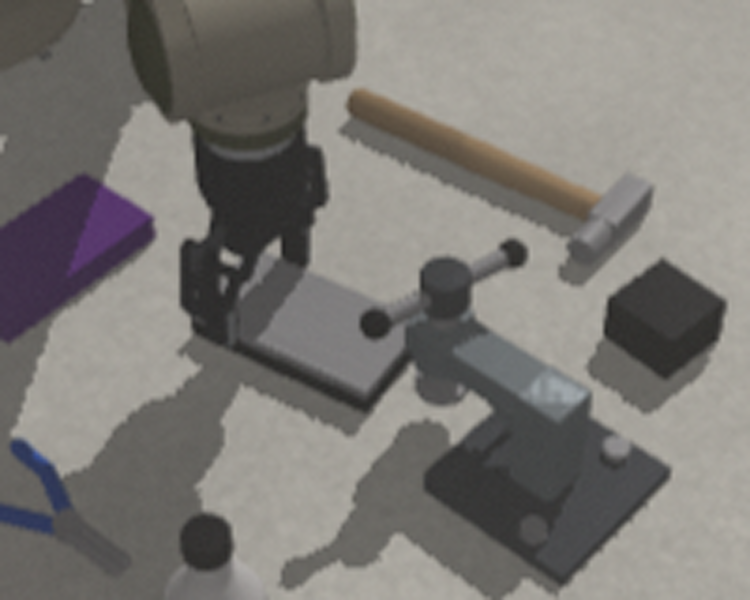

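View pics/w3.png

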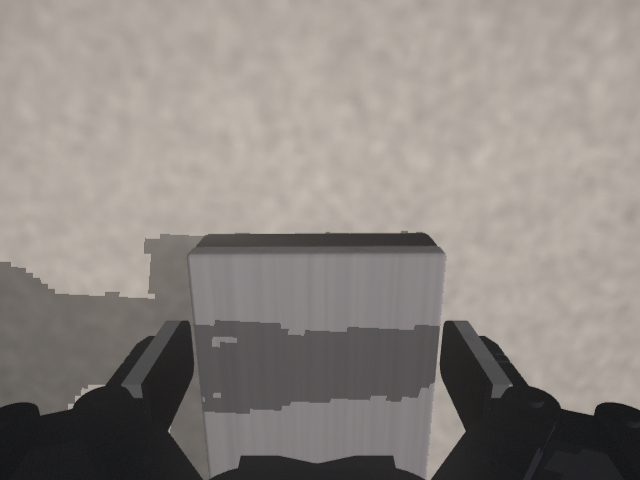

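Fingers straddle the block on both sides. Lower 3 mm more and grip.

```bash
python3 -m pendant '[[[0,0,0.3,0,0,0,-1],[0,0,0.3,0,0,0,-0.8],[0,0,0.3,0,0,0,-0.7],[0,0,0.3,0,0,0,-0.7],[0,0,0.3,0,0,0,-0.7]]]' 30
python3 - <<'E'
from h import *
from station import r,vision
s=r.read_state(); print(s['tool_pos'],yawy(s),s['contact_force'])
p,d=vision.read_camera("wrist"); cv2.imwrite("pics/w4.png",p)
# grip-frame pose of block -> target
c0=np.array([524,-84.1]);y0=np.radians(10.6)
E
```

```text
t: 3.3
tool_pos: [484.8, -91.6, 1.2]
tool_rot: [-0.289, 3.128, -0.0]
contact_force: [-0.8, 0.9, 5.2]
gripper_width: 79.3
[484.84730357 -91.58368473   1.17852222] 100.56017450061287 [-0.81607264  0.94416851  5.20063355]
```

View pics/w4.png

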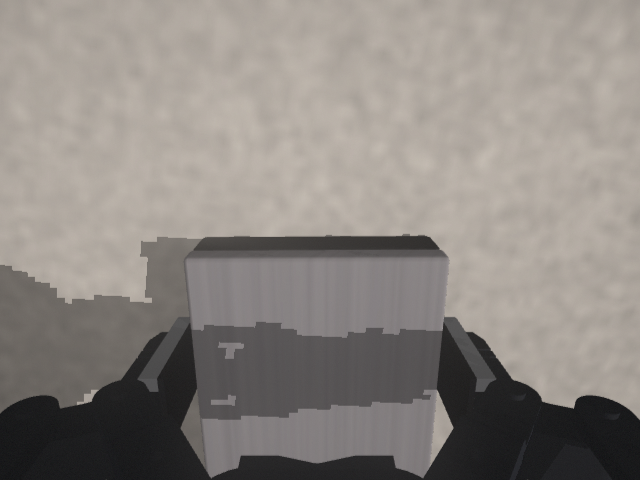

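```bash
python3 - <<'E'
from h import *
from station import r
s=r.read_state(); print(plan(s,[550,-74.2,1.5],90.7),plan(s,[520,-80,1.5],94))
E
```

```text
(array([-6.72,  0.51, -0.03]), array([-0.   ,  0.   ,  0.172])) (array([-3.67,  0.49, -0.03]), array([-0.   ,  0.   ,  0.114]))
```

```bash
python3 -m pendant '[[[-1,0.2,0,0,0,0.03,-0.7],[-2,0.35,0,0,0,0.06,-0.7],[-3,0.45,0,0,0,0.09,-0.7],[-4,0.5,0,0,0,0.12,-0.7],[-5,0.5,0,0,0,0.15,-0.7],[-6,0.5,0,0,0,0.165,-0.7],[-6.7,0.5,0,0,0,0.172,-0.7],[-6.7,0.5,0,0,0,0.172,-0.7]]]'
python3 - <<'E'
from h import *
from station import r,vision
s=r.read_state(); print(s['t'],s['tool_pos'],yawy(s),s['contact_force'],s['moment'],s['gripper_width'])
for n in ("scene","top","wrist"):
    p,d=vision.read_camera(n); cv2.imwrite(f"pics/{n}5.png",p)
p=cv2.imread("pics/scene5.png");cv2.imwrite("pics/s5.png",cv2.resize(p[170:330,230:430],(750,600),interpolation=cv2.INTER_CUBIC))
p=cv2.imread("pics/top5.png");cv2.imwrite("pics/t5.png",cv2.resize(p[160:300,260:400],(595,595),interpolation=cv2.INTER_CUBIC))
E
```

```text
t: 4.15
tool_pos: [549.4, -74.3, 1.2]
tool_rot: [0.019, -3.14, -0.0]
contact_force: [-5.4, 0.5, 7.9]
gripper_width: 78.9
4.15 [549.4033453  -74.26979032   1.201899  ] 90.69983018564406 [-5.38371367  0.45892296  7.93657289] [-0.08230277  0.66655884 -0.17449944] 78.91822577613459
```

View pics/s5.png

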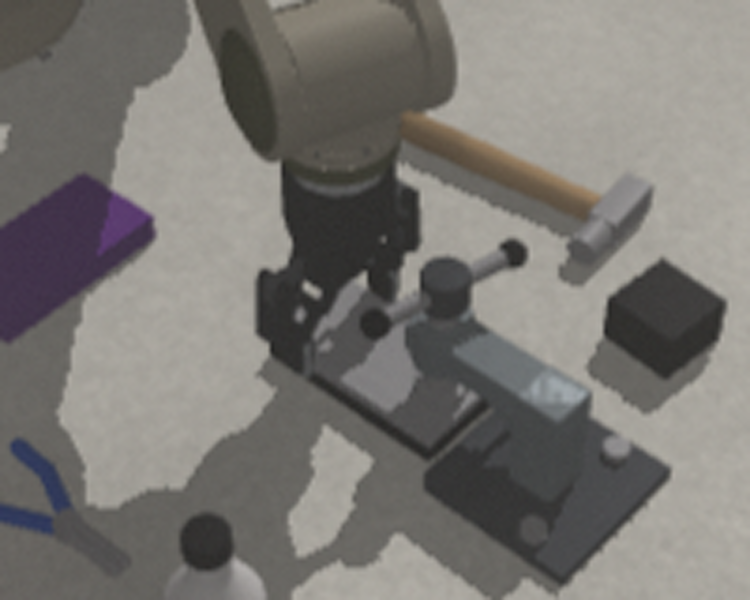

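View pics/t5.png

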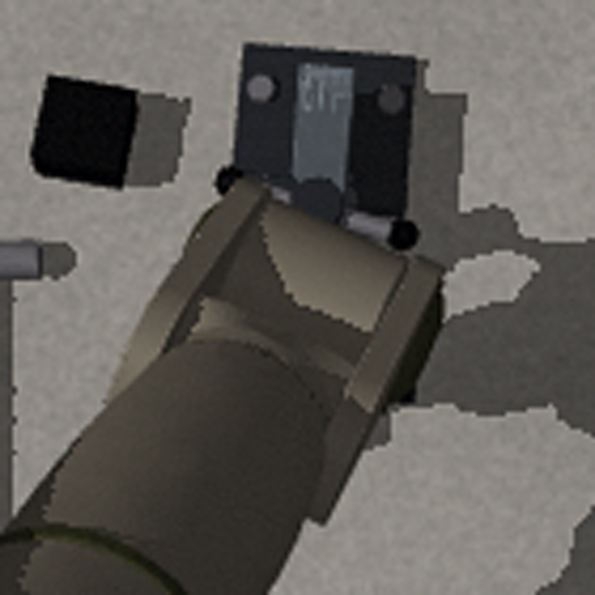

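View pics/wrist5.png

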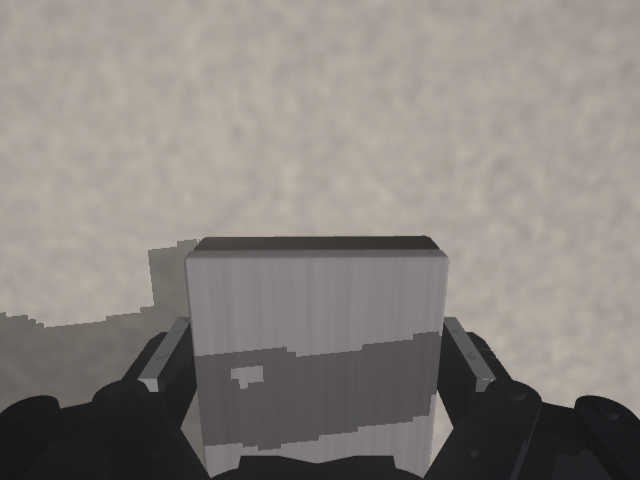

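Block rides with the gripper, with a gap of about 12 mm to the fence (scene crop ~(440,455)). Push in slowly.

```bash
python3 -m pendant '[[[-0.4,0,0,0,0,0,-0.7],[-0.8,0,0,0,0,0,-0.7],[-1.0,0,0,0,0,0,-0.7],[-1.0,0,0,0,0,0,-0.7]]]'; python3 -m pendant '[[[-0.1,0,0,0,0,0,-0.7],[-0.1,0,0,0,0,0,-0.7]]]';python3 -m pendant '[[[-0.1,0,0,0,0,0,-0.7],[-0.1,0,0,0,0,0,-0.7]]]'
```

```text
t: 4.7
tool_pos: [558.2, -74.1, 1.2]
tool_rot: [0.02, -3.137, -0.0]
contact_force: [-11.6, -0.1, 12.2]
gripper_width: 79.3
t: 4.9
tool_pos: [558.9, -74.1, 1.2]
tool_rot: [0.02, -3.137, -0.001]
contact_force: [-12.4, -0.3, 13.1]
gripper_width: 79.2
t: 5.1
tool_pos: [559.9, -74.1, 1.2]
tool_rot: [0.02, -3.137, -0.001]
contact_force: [-12.7, 0.0, 13.1]
gripper_width: 79.0
```

```bash
for i in 1; do python3 -m pendant '[[[-0.15,0,0,0,0,0,-0.7],[-0.15,0,0,0,0,0,-0.7]]]'; python3 -m pendant '[[[-0.15,0,0,0,0,0,-0.7],[-0.15,0,0,0,0,0,-0.7]]]'; done
python3 - <<'E'
from h import *
from station import r,vision
s=r.read_state(); print(s['t'],s['tool_pos'],yawy(s),s['contact_force'],s['moment'],s['gripper_width'])
for n in ("scene","wrist"):
    p,d=vision.read_camera(n); cv2.imwrite(f"pics/{n}6.png",p)
p=cv2.imread("pics/scene6.png");cv2.imwrite("pics/s6.png",cv2.resize(p[220:320,310:430],(720,600),interpolation=cv2.INTER_CUBIC))
E
```

```text
t: 5.3
tool_pos: [561.3, -74.1, 1.2]
tool_rot: [0.02, -3.136, -0.001]
contact_force: [-14.1, -1.0, 14.7]
gripper_width: 79.0
t: 5.5
tool_pos: [561.2, -74.1, 1.1]
tool_rot: [0.02, -3.132, -0.001]
contact_force: [-22.7, -1.6, 20.9]
gripper_width: 79.2
5.5 [561.21936796 -74.08911196   1.14574844] 90.73725727983106 [-22.66803138  -1.62091555  20.89710692] [-0.6737871   3.41195329 -0.19585388] 79.20751465023322
```

View pics/s6.png

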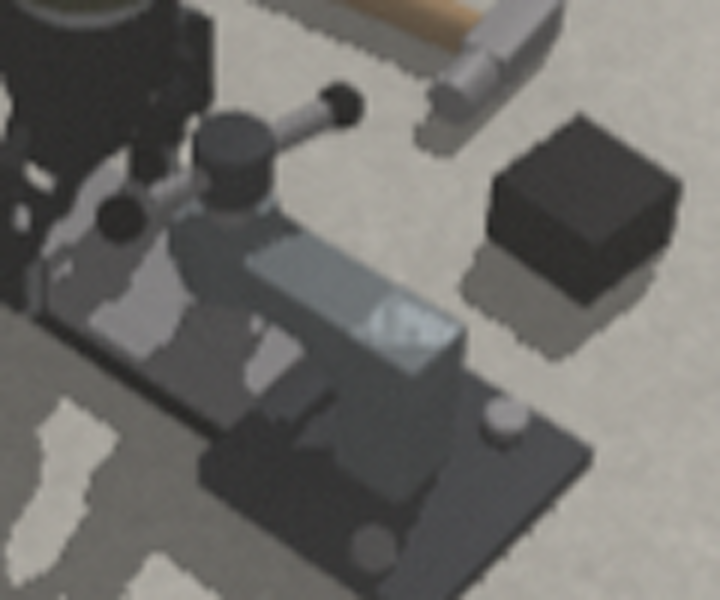

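View pics/wrist6.png

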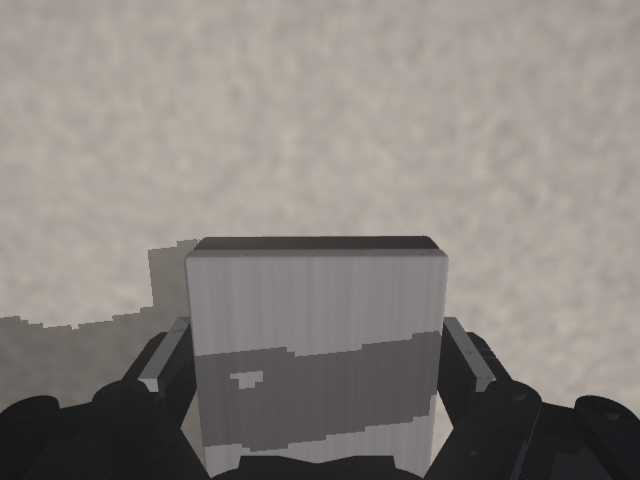

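Contact at TCP x = 561.2 as predicted, with force rising to 23 N. Block end meets the fence at (205,440) in the crop. Relax, open and lift.

```bash
python3 -m pendant '[[[0.15,0,0,0,0,0,-0.7],[0.15,0,0,0,0,0,-0.9],[0.15,0,0,0,0,0,-1],[0.15,0,0,0,0,0,-1],[0.15,0,0,0,0,0,-1]]]'; python3 -m pendant '[[[0,0,-1.5,0,0,0,-1],[0,0,-3,0,0,0,-1],[0,0,-5,0,0,0,-1],[2,0,-8,0,0,0,-1],[5,0,-12,0,0,0,-1],[10,0,-17,0,0,0,-1],[15,0,-22,0,0,0,-1],[15,0,-22,0,0,0,-1]]]'
python3 - <<'E'
from h import *
from station import r,vision
s=r.read_state(); print(s['t'],s['tool_pos'],yawy(s),s['contact_force'],s['gripper_width'])
p,d=vision.read_camera("wrist"); cv2.imwrite("pics/w7.png",p); np.save("pics/w7T.npy",wristT(vision.camera_info("wrist"),s))
for n in ("top",):
    p,d=vision.read_camera(n); cv2.imwrite("pics/t7.png",cv2.resize(p[160:300,260:400],(595,595),interpolation=cv2.INTER_CUBIC))
E
```

```text
t: 6.1
tool_pos: [563.2, -74.1, 0.7]
tool_rot: [0.019, -3.142, -0.0]
contact_force: [-0.5, 0.0, 0.6]
gripper_width: 85.4
t: 6.9
tool_pos: [411.6, -75.8, 223.5]
tool_rot: [-0.019, 3.139, -0.002]
contact_force: [-0.3, -0.2, 0.2]
gripper_width: 85.6
6.9 [411.56128955 -75.77662758 223.51905068] 90.70479187832099 [-0.29440511 -0.23445494  0.15314558] 85.62229779943927
```

View pics/w7.png

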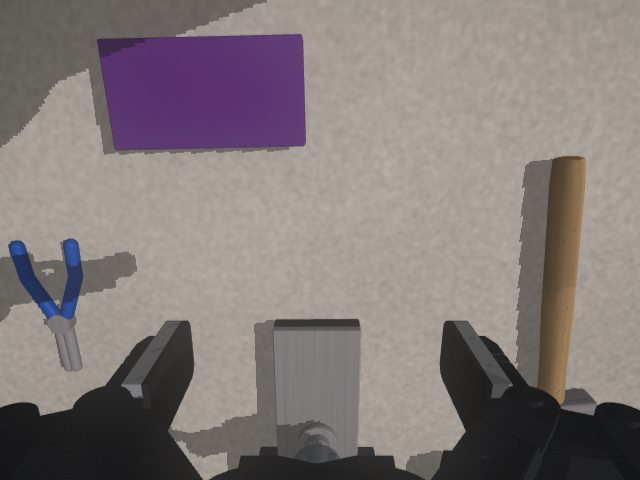

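View pics/t7.png

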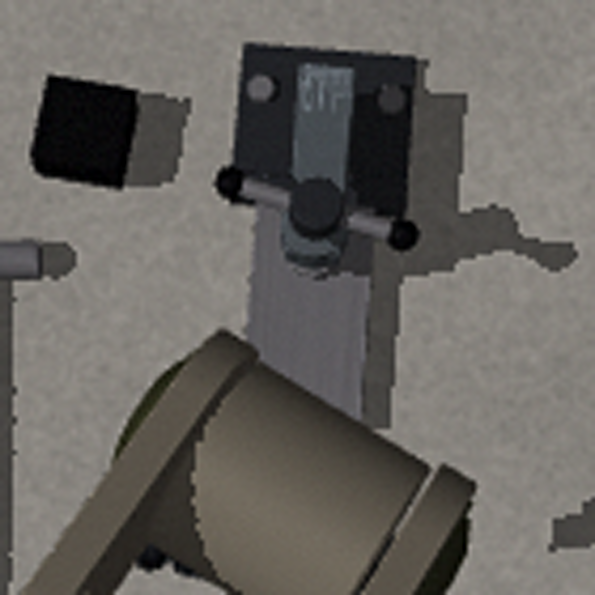

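Near-end top corners of the block at (274,329) and (360,329), square in view. Checking numbers.

```bash
python3 - <<'E'
from h import *
from station import vision,r
K=vision.camera_info("wrist")['intrinsics'];T=np.load("pics/w7T.npy")
b=[ray(K,T,q,24) for q in [(274,329),(360,329)]]
print(np.round(b,1),np.mean(b,0), "foot side", ray(K,T,(317,425),35))
s=r.read_state(); print(plan(s,[640.5,-73.3,230],143))
E
```

```text
[[ 525.6 -113.    24. ]
 [ 524.5  -36.2   24. ]] [525.08015207 -74.57890174  24.        ] foot side [619.85146232 -73.28252728  35.        ]
(array([-22.82,   0.03,  -0.29]), array([-0.007,  0.005, -0.913]))
```

```bash
python3 -m pendant '[[[-22.9,0.05,-0.3,0,0,-1.035,-1],[-22.9,0.05,-0.3,0,0,-1.035,-1],[-22.9,0.05,-0.3,0,0,-1.035,-1],[-22.9,0.05,-0.3,0,0,-1.035,-1],[-22.9,0.05,-0.3,0,0,-1.035,-1],[-22.9,0.05,-0.3,0,0,-1.035,-1],[-22.9,0.05,-0.3,0,0,-1.035,-1],[-22.9,0.05,-0.3,0,0,-1.035,-1]]]'
python3 - <<'E'
from h import *
from station import vision,r
s=r.read_state(); print(s['joint_positions'],yawy(s),plan(s,[641.5,-73.2,106],150))
p,d=vision.read_camera("wrist"); cv2.imwrite("pics/w8.png",p); np.save("pics/w8T.npy",wristT(vision.camera_info("wrist"),s))
E
```

```text
t: 7.8
tool_pos: [644.7, -63.7, 223.1]
tool_rot: [1.547, -2.728, 0.007]
contact_force: [-0.4, -0.5, 0.1]
gripper_width: 85.3
[-0.27606716  0.59954541  1.08850703 -0.00714039  1.45432822 -2.8781596 ] 149.13683523615487 (array([ 0.9 , -0.2 , 11.72]), array([-0.001, -0.007, -0.015]))
```

View pics/w8.png

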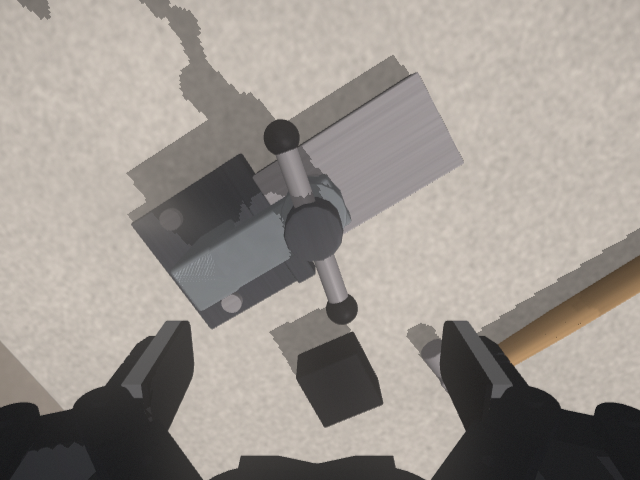

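Hub top at (313,232), balls at (281,137) and (342,309). J6 is at its limit, so I'll use a slightly smaller tool angle. Measuring hub.

```bash
python3 - <<'E'
from h import *
from station import vision,r
K=vision.camera_info("wrist")['intrinsics'];T=np.load("pics/w8T.npy")
a,b=ray(K,T,(281,137),122.5),ray(K,T,(342,309),122.5); h=ray(K,T,(313,232),136.5)
print(a,b,(a+b)/2,h,np.degrees(np.arctan2(*(b-a)[1::-1])))
s=r.read_state(); print(s['joint_positions'][5],plan(s,[641.5,-73.2,200],142))
E
```

```text
[ 630.62633765 -127.51835186  122.5       ] [653.55696499 -19.94916998 122.5       ] [642.09165132 -73.73376092 122.5       ] [641.28383777 -75.25779453 136.5       ] 77.96632268366581
-2.879883058177653 (array([ 0.91, -0.2 ,  2.35]), array([-0.002, -0.007,  0.125]))
```

```bash
python3 -m pendant '[[[0.9,-0.2,2.3,0,-0.005,0.125,-1],[0.9,-0.2,2.3,0,-0.005,0.125,-1],[0.9,-0.2,2.3,0,-0.005,0.125,-1],[0.9,-0.2,2.3,0,-0.005,0.125,-1]]]'
python3 - <<'E'
from h import *
from station import vision,r
s=r.read_state(); print(s['joint_positions'][5],s['tool_pos'],yawy(s),plan(s,[642,-73.6,106],142))
E
```

```text
t: 8.25
tool_pos: [641.8, -73.5, 202.0]
tool_rot: [-1.38, 2.822, -0.006]
contact_force: [0.5, -0.2, 0.9]
gripper_width: 85.5
-2.773967473161168 [641.75003112 -73.54405747 201.97569409] 142.1105841710595 (array([-0.02,  0.01,  9.6 ]), array([-0.004, -0.001,  0.002]))
```

```bash
python3 -m pendant '[[[0,0,3,-0.003,0,0,-1],[0,0,6,-0.003,0,0,-1],[0,0,8,-0.003,0,0,-1],[0,0,9.6,-0.003,0,0,-1],[0,0,9.6,-0.003,0,0,-1]]]'
python3 - <<'E'
from h import *
from station import vision,r
s=r.read_state(); print(s['joint_positions'][5],s['tool_pos'],yawy(s),s['contact_force'],s['moment'])
p,d=vision.read_camera("wrist"); cv2.imwrite("pics/w9.png",p)
p,d=vision.read_camera("scene"); cv2.imwrite("pics/s9.png",cv2.resize(p[170:330,270:430],(600,600),interpolation=cv2.INTER_CUBIC))
E
```

```text
t: 8.75
tool_pos: [640.9, -73.5, 103.5]
tool_rot: [1.377, -2.819, -0.003]
contact_force: [-0.2, -0.4, -0.2]
gripper_width: 85.5
-2.773842682583543 [640.89955159 -73.45074839 103.46732404] 142.0718603457276 [-0.1566839  -0.38208353 -0.18182751] [ 0.00289865  0.00757274 -0.02656904]
```

View pics/w9.png

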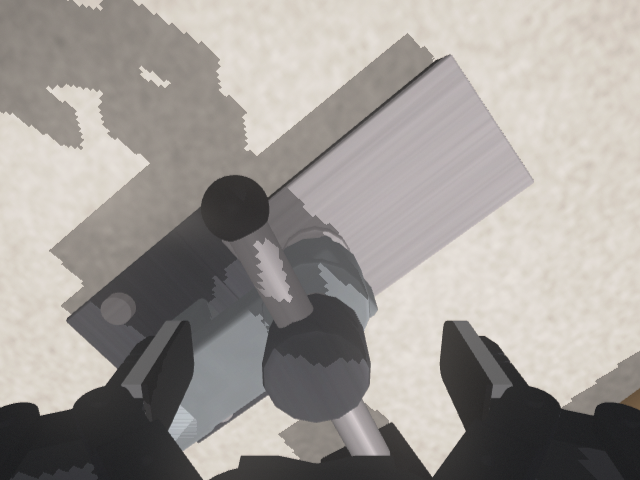

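View pics/s9.png

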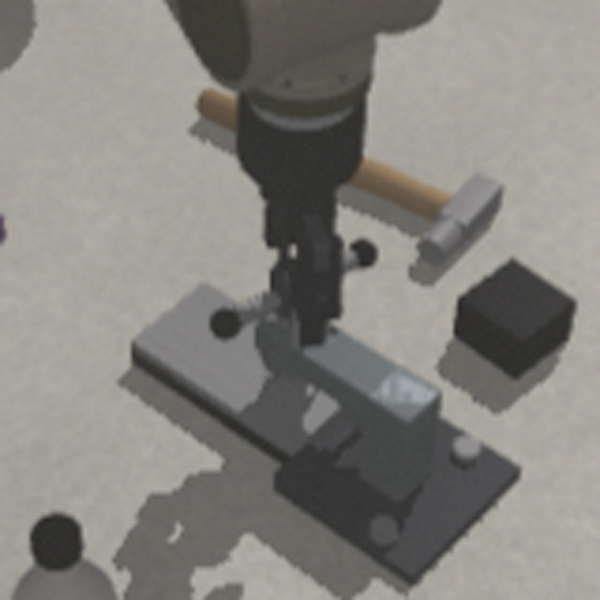

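Hub is centred between the fingers (column 316), bar clear of both. Raise 3 mm and close.

```bash
python3 -m pendant '[[[0,0,-0.3,0,0,0,-0.6],[0,0,-0.3,0,0,0,-0.2],[0,0,-0.3,0,0,0,0.1],[0,0,-0.3,0,0,0,0.2],[0,0,-0.3,0,0,0,0.5],[0,0,-0.3,0,0,0,0.5],[0,0,-0.3,0,0,0,0.5],[0,0,-0.3,0,0,0,0.5]]]' 80
python3 - <<'E'
from h import *
from station import vision,r
s=r.read_state(); print(s['joint_positions'][5],s['tool_pos'],yawy(s),s['contact_force'],s['moment'],s['gripper_width'])
p,d=vision.read_camera("wrist"); cv2.imwrite("pics/w10.png",p)
E
```

```text
t: 9.65
tool_pos: [641.2, -73.6, 108.6]
tool_rot: [1.376, -2.822, -0.0]
contact_force: [-4.3, 2.0, 6.3]
gripper_width: 32.1
-2.772611947515807 [641.20605253 -73.57518267 108.62434003] 141.9880161487829 [-4.31024847  1.95189097  6.32765332] [0.39310995 0.74319433 0.00981313] 32.06643666590164
```

View pics/w10.png

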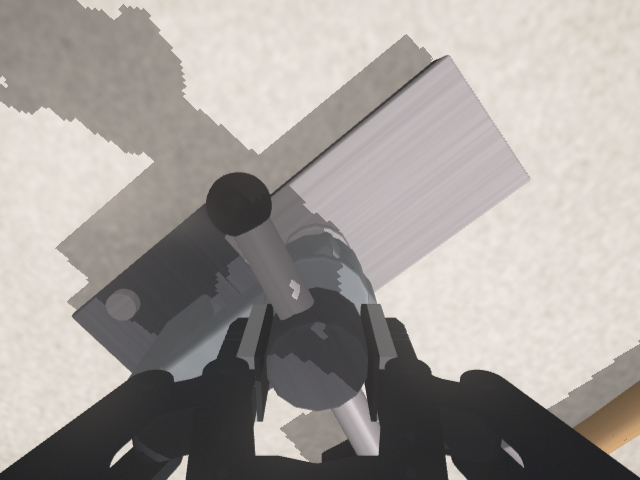

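Hub is gripped. Start turning (+z about tool = clockwise from above).

```bash
cat > st.py <<'E'
from h import *
from station import r
s=r.read_state(); print("t",round(s['t'],2),"j6",s['joint_positions'][5].round(3),"pos",s['tool_pos'].round(1),"yaw",round(yawy(s),2),"F",s['contact_force'].round(1),"M",s['moment'].round(3),"w",round(s['gripper_width'],1))
E
python3 -m pendant '[[[0,0,0,0,0,0.1,0.5],[0,0,0,0,0,0.2,0.5],[0,0,0,0,0,0.3,0.5],[0,0,0,0,0,0.3,0.5]]]' >/dev/null; python3 st.py
python3 -m pendant '[[[0,0,0,0,0,0.1,0.5],[0,0,0,0,0,0.2,0.5],[0,0,0,0,0,0.3,0.5],[0,0,0,0,0,0.3,0.5]]]' >/dev/null; python3 st.py
python3 - <<'E'
from h import *
from station import vision,r
p,d=vision.read_camera("wrist"); cv2.imwrite("pics/w11.png",p)
E
```

```text
t 10.1 j6 -2.47 pos [641.  -73.4 108.6] yaw 124.64 F [-4.8  3.1  6.2] M [ 0.522  0.898 -0.094] w 31.9
t 10.5 j6 -2.17 pos [641.  -73.2 108.6] yaw 107.45 F [-5.7  4.   7.6] M [ 0.715  0.959 -0.036] w 32.0
```

View pics/w11.png

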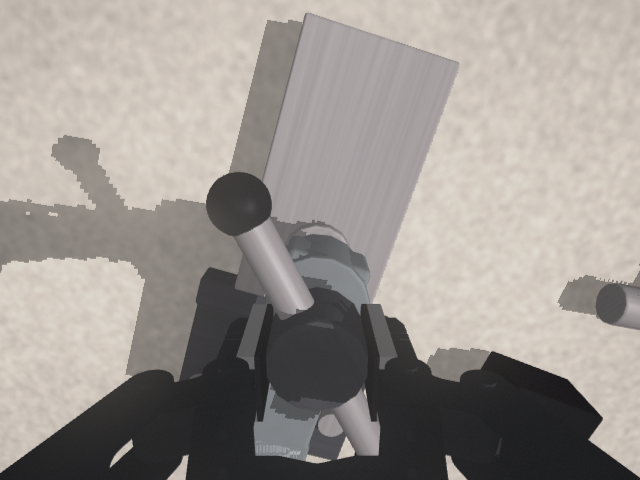

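The ball stays at (239,204) in the gripper view, so the bar turns with the gripper. Continue in 0.2 rad steps, reading torque.

```bash

python3 -m pendant '[[[0,0,0,0,0,0.1,0.5],[0,0,0,0,0,0.2,0.5]]]' >/dev/null; python3 st.py
python3 -m pendant '[[[0,0,0,0,0,0.1,0.5],[0,0,0,0,0,0.2,0.5]]]' >/dev/null; python3 st.py
python3 -m pendant '[[[0,0,0,0,0,0.1,0.5],[0,0,0,0,0,0.2,0.5]]]' >/dev/null; python3 st.py
python3 -m pendant '[[[0,0,0,0,0,0.1,0.5],[0,0,0,0,0,0.2,0.5]]]' >/dev/null; python3 st.py
python3 -m pendant '[[[0,0,0,0,0,0.1,0.5],[0,0,0,0,0,0.2,0.5]]]' >/dev/null; python3 st.py
```

```text
t 10.75 j6 -1.969 pos [641.  -73.  108.6] yaw 95.94 F [-7.6  3.6  7.5] M [0.907 0.965 0.04 ] w 31.6
t 10.95 j6 -1.769 pos [640.9 -72.9 108.6] yaw 84.47 F [-5.7  4.3  7.3] M [1.056 0.905 0.105] w 32.2
t 11.15 j6 -1.569 pos [641.  -72.8 108.6] yaw 73.01 F [-6.6  5.   7.1] M [1.173 0.902 0.079] w 31.6
t 11.35 j6 -1.369 pos [641.  -72.6 108.6] yaw 61.56 F [-5.7  5.6  7.3] M [1.273 0.8   0.183] w 31.8
t 11.55 j6 -1.169 pos [641.1 -72.5 108.7] yaw 50.12 F [-5.6  6.2  7.5] M [1.316 0.639 0.264] w 31.8
```

```bash
cat >> st.py <<'E'
print("   tau6",s['tau'].round(3)[3:])
E
python3 st.py
python3 -m pendant '[[[0,0,0,0,0,0.1,0.5]]]' >/dev/null; python3 st.py
python3 -m pendant '[[[0,0,0,0,0,0.1,0.5]]]' >/dev/null; python3 st.py
```

```text
t 11.55 j6 -1.169 pos [641.1 -72.5 108.7] yaw 50.12 F [-5.6  6.2  7.5] M [1.316 0.639 0.264] w 31.8
   tau6 [-1.225 -1.584 -1.062]
t 11.65 j6 -1.069 pos [641.1 -72.4 108.6] yaw 44.4 F [-4.2  6.3  6.3] M [1.334 0.545 0.302] w 31.8
   tau6 [-1.281 -1.507 -1.048]
t 11.75 j6 -0.969 pos [641.2 -72.4 108.7] yaw 38.67 F [-5.   7.1  6.3] M [1.316 0.483 0.289] w 31.9
   tau6 [-1.329 -1.423 -1.033]
```

```bash
python3 - <<'E'
from h import *
from station import vision,r
p,d=vision.read_camera("wrist"); cv2.imwrite("pics/w12.png",p)
p,d=vision.read_camera("scene"); cv2.imwrite("pics/s12.png",cv2.resize(p[220:320,310:430],(720,600),interpolation=cv2.INTER_CUBIC))
E
```

```text
(no output)
```

View pics/w12.png

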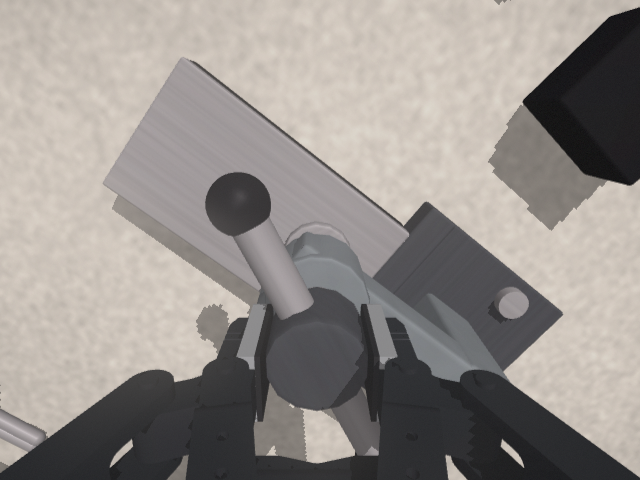

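View pics/s12.png

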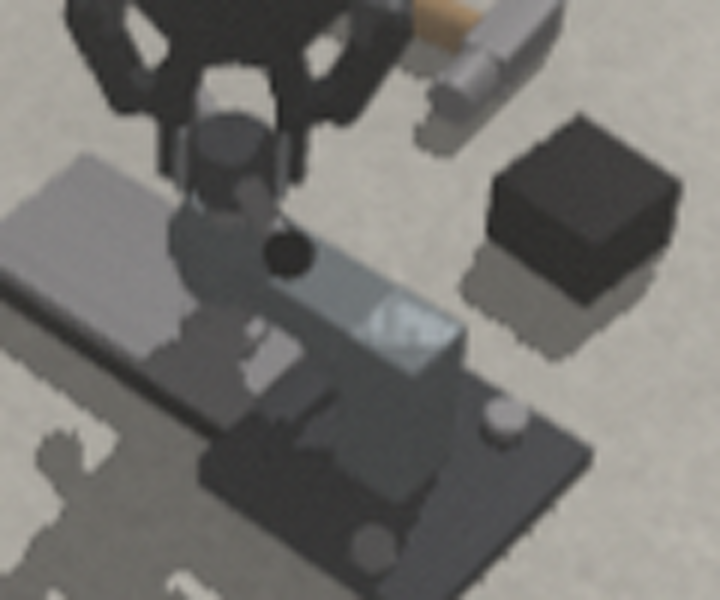

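```bash

python3 -m pendant '[[[0.15,0,0,0,0,0,0.5],[0.15,0,0,0,0,0,0.5]]]' >/dev/null; python3 st.py
python3 -m pendant '[[[0.1,0,0,0,0,0,0.5],[0.1,0,0,0,0,0,0.5]]]' >/dev/null; python3 st.py
python3 -m pendant '[[[0,0,0,0,0,0.05,0.5],[0,0,0,0,0,0.1,0.5]]]' >/dev/null; python3 st.py
```

```text
t 12.05 j6 -0.971 pos [641.2 -72.4 108.7] yaw 38.85 F [1.2 4.  5.7] M [ 0.681 -0.402 -0.185] w 32.1
   tau6 [-1.023  0.208 -0.126]
t 12.25 j6 -0.97 pos [641.2 -72.4 108.7] yaw 38.83 F [5.6 0.4 4.3] M [ 0.167 -1.026 -0.09 ] w 31.5
   tau6 [-0.628  1.397 -0.103]
t 12.45 j6 -0.869 pos [641.2 -72.4 108.7] yaw 33.03 F [6.8 0.2 4.2] M [ 0.23  -1.036  0.292] w 31.9
   tau6 [-0.535  1.488 -0.398]
```

```bash

python3 -m pendant '[[[-0.1,0,0,0,0,0,0.5],[-0.1,0,0,0,0,0,0.5]]]' >/dev/null; python3 st.py
python3 -m pendant '[[[0,0,0,0,0,-0.05,0.5],[0,0,0,0,0,-0.1,0.5],[0,0,0,0,0,-0.1,0.5]]]' >/dev/null; python3 st.py
python3 -m pendant '[[[0,0,0,0,0,0.05,0.5],[0,0,0,0,0,0.1,0.5],[0,0,0,0,0,0.1,0.5]]]' >/dev/null; python3 st.py
```

```text
t 12.65 j6 -0.871 pos [641.3 -72.4 108.7] yaw 33.11 F [2.5 4.2 7.3] M [ 0.792 -0.56  -0.083] w 32.2
   tau6 [-1.261  0.456 -0.09 ]
t 12.95 j6 -0.973 pos [641.2 -72.4 108.7] yaw 38.95 F [2.7 3.8 5.7] M [ 0.793 -0.588  0.234] w 31.6
   tau6 [-1.087  0.407 -0.212]
t 13.25 j6 -0.87 pos [641.2 -72.4 108.7] yaw 33.05 F [3.7 4.3 5.7] M [ 0.748 -0.591 -0.064] w 31.9
   tau6 [-1.227  0.464  0.316]
```

```bash
python3 - <<'E'
from h import *
from station import vision,r
for i in range(6):
    vision.read_camera("wrist"); s=r.read_state(); print(s['contact_force'].round(2),s['moment'].round(3),s['tau'][5].round(3),s['joint_positions'][5].round(4))
E
```

```text
[2.97 3.69 6.49] [ 0.796 -0.592 -0.104] 0.032 -0.8711
[2.94 4.28 6.5 ] [ 0.746 -0.588 -0.129] -0.061 -0.8714
[2.56 4.82 6.23] [ 0.777 -0.604 -0.068] -0.083 -0.8714
[3.27 4.1  6.23] [ 0.794 -0.575 -0.117] -0.088 -0.8714
[3.36 4.01 6.44] [ 0.744 -0.55  -0.111] -0.089 -0.8714
[1.85 3.98 5.63] [ 0.743 -0.561 -0.071] -0.089 -0.8714
```

```bash

for i in 1; do
python3 -m pendant '[[[0,0,0,0,0,0.06,0.5]]]' >/dev/null; python3 st.py
python3 -m pendant '[[[0,0,0,0,0,0.06,0.5]]]' >/dev/null; python3 st.py
python3 -m pendant '[[[0,0,0,0,0,0.06,0.5]]]' >/dev/null; python3 st.py
echo back
python3 -m pendant '[[[0,0,0,0,0,-0.06,0.5]]]' >/dev/null; python3 st.py
python3 -m pendant '[[[0,0,0,0,0,-0.06,0.5]]]' >/dev/null; python3 st.py
python3 -m pendant '[[[0,0,0,0,0,-0.06,0.5]]]' >/dev/null; python3 st.py
done
```

```text
t 13.65 j6 -0.811 pos [641.3 -72.3 108.7] yaw 29.68 F [4.  3.6 5.5] M [ 0.74  -0.675  0.327] w 32.0
   tau6 [-1.126  0.561 -0.994]
t 13.75 j6 -0.75 pos [641.3 -72.3 108.7] yaw 26.16 F [3.7 4.6 7.1] M [ 0.712 -0.678  0.266] w 32.0
   tau6 [-1.134  0.607 -0.519]
t 13.85 j6 -0.69 pos [641.4 -72.3 108.7] yaw 22.72 F [4.1 4.2 5.3] M [ 0.753 -0.694  0.382] w 31.9
   tau6 [-1.147  0.656 -0.475]
back
t 13.95 j6 -0.75 pos [641.3 -72.3 108.7] yaw 26.19 F [2.8 3.2 5.4] M [ 0.807 -0.652 -0.171] w 32.1
   tau6 [-1.311  0.524  1.617]
t 14.05 j6 -0.814 pos [641.3 -72.3 108.7] yaw 29.8 F [2.4 3.9 6. ] M [ 0.763 -0.561 -0.205] w 32.0
   tau6 [-1.296  0.485  0.675]
t 14.15 j6 -0.874 pos [641.3 -72.4 108.7] yaw 33.25 F [2.4 3.6 6.3] M [ 0.795 -0.61  -0.171] w 31.8
   tau6 [-1.275  0.441  0.607]
```

Forward/backward torque differs (+0.33/−0.18), so it has likely bitten around 1.4 rad. I'll back off and sweep forward again in fine steps to locate the bite cleanly.

```bash
cat > q.py <<'E'
from station import r
s=r.read_state(); print("turn",round(s['joint_positions'][5]+2.773,3),"Mz",s['moment'][2].round(3),"Fxy",s['contact_force'][:2].round(1),"tau6",s['tau'][5].round(2))
E
python3 -m pendant '[[[0,0,0,0,0,-0.1,0.5],[0,0,0,0,0,-0.2,0.5],[0,0,0,0,0,-0.3,0.5]]]'>/dev/null; python3 q.py
python3 -m pendant '[[[0,0,0,0,0,-0.1,0.5],[0,0,0,0,0,-0.2,0.5],[0,0,0,0,0,-0.3,0.5]]]'>/dev/null; python3 q.py
python3 -m pendant '[[[0,0,0,0,0,-0.1,0.5],[0,0,0,0,0,-0.2,0.5],[0,0,0,0,0,-0.3,0.5]]]'>/dev/null; python3 q.py
python3 -m pendant '[[[0,0,0,0,0,0.08,0.5]]]'>/dev/null; python3 q.py
python3 -m pendant '[[[0,0,0,0,0,0.08,0.5]]]'>/dev/null; python3 q.py
python3 -m pendant '[[[0,0,0,0,0,0.08,0.5]]]'>/dev/null; python3 q.py
python3 -m pendant '[[[0,0,0,0,0,0.08,0.5]]]'>/dev/null; python3 q.py
python3 -m pendant '[[[0,0,0,0,0,0.08,0.5]]]'>/dev/null; python3 q.py
python3 -m pendant '[[[0,0,0,0,0,0.08,0.5]]]'>/dev/null; python3 q.py
python3 -m pendant '[[[0,0,0,0,0,0.08,0.5]]]'>/dev/null; python3 q.py
python3 -m pendant '[[[0,0,0,0,0,0.08,0.5]]]'>/dev/null; python3 q.py
python3 -m pendant '[[[0,0,0,0,0,0.08,0.5]]]'>/dev/null; python3 q.py
python3 -m pendant '[[[0,0,0,0,0,0.08,0.5]]]'>/dev/null; python3 q.py
python3 -m pendant '[[[0,0,0,0,0,0.08,0.5]]]'>/dev/null; python3 q.py
python3 -m pendant '[[[0,0,0,0,0,0.08,0.5]]]'>/dev/null; python3 q.py
```

```text
turn 1.598 Mz -0.142 Fxy [1.5 2.6] tau6 1.15
turn 1.297 Mz 0.003 Fxy [1.5 1.5] tau6 1.25
turn 0.997 Mz -0.03 Fxy [0.9 0.3] tau6 1.25
turn 1.079 Mz 0.039 Fxy [0.7 0.7] tau6 -2.76
turn 1.164 Mz 0.066 Fxy [1.9 2.6] tau6 -1.13
turn 1.245 Mz 0.037 Fxy [0.7 2.4] tau6 -1.0
turn 1.325 Mz 0.055 Fxy [1.4 1.7] tau6 -0.98
turn 1.405 Mz 0.138 Fxy [2.3 3.4] tau6 -0.9
turn 1.484 Mz 0.236 Fxy [1.6 3.2] tau6 -0.81
turn 1.564 Mz 0.275 Fxy [2.6 3.2] tau6 -0.81
turn 1.644 Mz 0.263 Fxy [1.1 3.8] tau6 -0.79
turn 1.724 Mz 0.273 Fxy [3.1 3. ] tau6 -0.78
turn 1.804 Mz 0.245 Fxy [2.3 2.9] tau6 -0.77
turn 1.884 Mz 0.283 Fxy [2.4 4.1] tau6 -0.76
turn 1.964 Mz 0.355 Fxy [3.4 3.8] tau6 -0.75
```

Clear: 0.05 N m free, climb starting at a turn of about 1.35 rad, 0.27 by 1.56. Target 1.35 + 1.57 = 2.92, i.e. +0.96 from here.

```bash

python3 -m pendant '[[[0,0,0,0,0,0.08,0.5],[0,0,0,0,0,0.16,0.5],[0,0,0,0,0,0.24,0.5],[0,0,0,0,0,0.32,0.5]]]'>/dev/null; python3 q.py
python3 -m pendant '[[[0,0,0,0,0,0.08,0.5],[0,0,0,0,0,0.16,0.5],[0,0,0,0,0,0.24,0.5],[0,0,0,0,0,0.32,0.5]]]'>/dev/null; python3 q.py
python3 -m pendant '[[[0,0,0,0,0,0.08,0.5],[0,0,0,0,0,0.16,0.5],[0,0,0,0,0,0.24,0.5],[0,0,0,0,0,0.32,0.5]]]'>/dev/null; python3 q.py
python3 -m pendant '[[[0,0,0,0,0,0,0.5],[0,0,0,0,0,0,0.5],[0,0,0,0,0,0,0.5]]]'; python3 q.py
python3 - <<'E'
from h import *
from station import vision,r
p,d=vision.read_camera("wrist"); cv2.imwrite("pics/w13.png",p)
E
```

```text
turn 2.284 Mz 0.332 Fxy [5.  4.7] tau6 -0.7
turn 2.604 Mz 0.401 Fxy [6.3 5.3] tau6 -0.65
turn 2.924 Mz 0.484 Fxy [8.1 4.2] tau6 -0.61
t: 17.75
tool_pos: [641.9, -72.3, 108.7]
tool_rot: [2.652, 1.679, 0.003]
contact_force: [8.1, 4.1, 3.9]
gripper_width: 32.2
turn 2.922 Mz -0.072 Fxy [8.1 4.1] tau6 -0.06
```

View pics/w13.png

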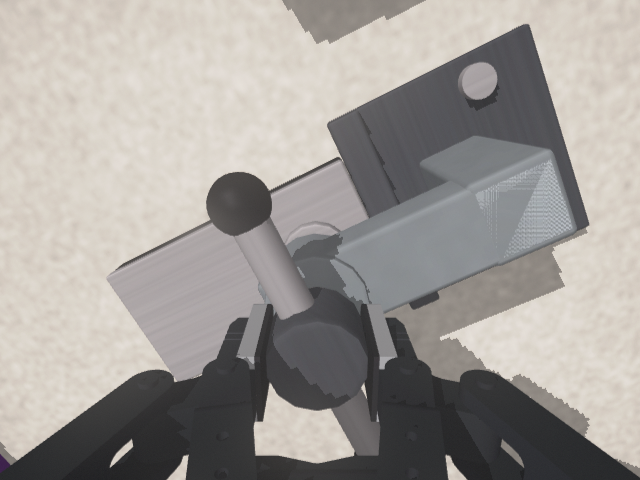

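Ball still at (239,204): no slip; block end flush with the fence. Torque 0.48 N m at 2.92. Release and lift.

```bash

python3 -m pendant '[[[0,0,0,0,0,0,0],[0,0,0,0,0,0,-0.5],[0,0,0,0,0,0,-1],[0,0,0,0,0,0,-1],[0,0,0,0,0,0,-1],[0,0,0,0,0,0,-1]]]'; python3 -m pendant '[[[0,0,-3,0,0,0,-1],[0,0,-6,0,0,0,-1],[0,0,-10,0,0,0,-1],[0,0,-13,0,0,0,-1],[0,0,-13,0,0,0,-1]]]'
python3 - <<'E'
from h import *
from station import vision,r
s=r.read_state();print(yawy(s))
p,d=vision.read_camera("wrist"); cv2.imwrite("pics/w14.png",p); np.save("pics/w14T.npy",wristT(vision.camera_info("wrist"),s))
E
```

```text
t: 18.4
tool_pos: [640.4, -72.8, 107.8]
tool_rot: [2.654, 1.68, -0.003]
contact_force: [-1.1, 0.2, -0.1]
gripper_width: 85.4
t: 18.9
tool_pos: [641.9, -72.9, 242.8]
tool_rot: [2.649, 1.677, 0.006]
contact_force: [0.2, 0.2, 0.1]
gripper_width: 84.9
-25.319303709023142
```

View pics/w14.png

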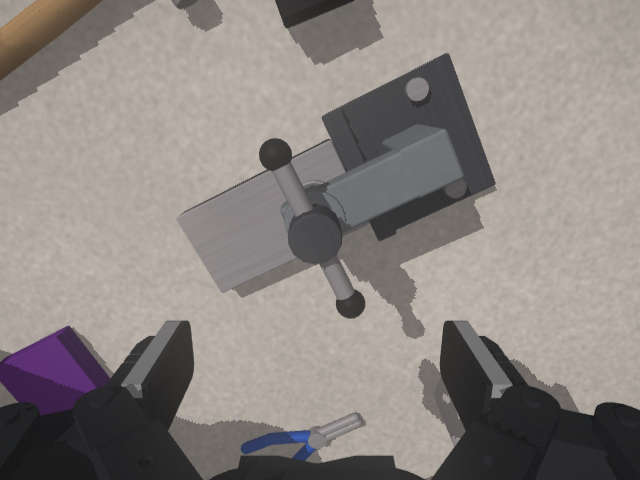

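Balls at (275,154) and (350,303); block corners (178,217), (222,292), (331,140).

```bash
python3 - <<'E'
from h import *
from station import vision
K=vision.camera_info("wrist")['intrinsics'];T=np.load("pics/w14T.npy")
a,b=ray(K,T,(275,154),122.5),ray(K,T,(350,303),122.5)
print(a,b,np.degrees(np.arctan2(*(a-b)[1::-1])))
n=[ray(K,T,q,24) for q in[(178,217),(222,292),(331,140)]]
v=n[2]-n[0];print(np.round(n,1),np.mean(n[:2],0),np.degrees(np.arctan2(v[1],v[0])))
f=[ray(K,T,q,10) for q in[(447,54),(494,186)]];v=f[0]-f[1];print(np.round(f,1),np.degrees(np.arctan2(v[1],v[0]))-90,np.mean(f,0))
p,d=vision.read_camera("scene"); cv2.imwrite("pics/s15.png",p)
E
```

```text
[642.55132564 -18.0667233  122.5       ] [ 643.35643295 -127.43014953  122.5       ] 90.42179016626083
[[ 530.4  -35.9   24. ]
 [ 530.2 -114.    24. ]
 [ 676.9  -33.4   24. ]] [530.28831247 -74.91006511  24.        ] 0.9597279575146174
[[ 789.6  -13.2   10. ]
 [ 790.4 -132.    10. ]] 0.406959699137488 [790.00222928 -72.59476577  10.        ]
```

View pics/s15.png

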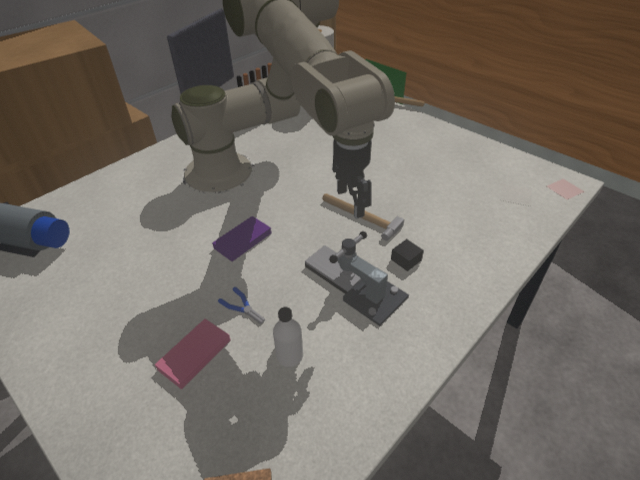

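Bar is at 90.4° (90.9° expected), block end at the fence, everything else in place. Handing in.

```bash
python3 -c "
from station import job; print(job.close_job())"
```

```text
the job is handed in; nothing more can be done
None
```

The block is clamped against the fence, tightened a quarter turn past the bite, and the job is handed in at about 19 s of the 70 s allowed. No verdict came back.

**Seating:** I gripped the block across its width and slid it under the foot. It met the fence with a contact force of 23 N, close to where I predicted. I then let go before turning the clamp.

**Clamping:** I gripped the T-handle hub and turned it clockwise. The first torque readings were unclear, so I backed the handle off and swept forward again. The bite showed clearly at about 1.35 rad from the start. I stopped at 2.92 rad, 1.57 rad past the bite, where the torque was 0.48 N m, a little under the stated 0.6. The foot's own travel cannot be read directly; this turn works out to about 3.9 mm.

**Last checks:**
- **Handle:** the bar was at 90.4°, against 90.9° expected, so it did not slip in the grip.
- **Block:** square to the fence within about 0.5°, off centre by about 2 mm, with its front corner at the fence face.
- **Disagreement:** the near end of the block measured x = 530 mm in the last picture and 525 mm earlier. The picture gave a block length of only 146.5 mm instead of 150 mm, so I put this down to pixel-reading error.
- **Surroundings:** the hammer, pliers, bottle and little box looked unmoved, and the gripper was open and clear of everything.

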